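# Unnest the measuring cups and hang them up to dry

### The job

The washed measuring cups are still nested in one another. Take the nest apart from the inside out, narrowest cup first, and hang each cup by the eye of its handle on a peg of its own on the rack over the sink, so that it hangs down freely before you go on to the next wider one; the widest cup goes up last. Let no cup fall into the sink, and do not disturb the other things on the worktop.

Things in the scene. Friction and masses are not known exactly. Their poses are not given: they have to be found in the camera images.
- cup_large: steel measuring cup, largest and widest, outermost of the nest, always present. Rim 96 mm across, 44 mm high, wall 2.5, floor 3. Origin: centre of underside; z out of the mouth; x along the handle: bar 10 mm wide, 7 thick, middle 40.5 mm above the underside, from 48 to 106 mm off the axis, then a round eye. Nested, each handle lies above all wider cups and points another way. Under 150 g
- cup_large_eye (a point): centre of the eye at the end of the handle of cup_large, 123 mm from the cup's axis; hole 29 mm across, ring of 6 mm round bar (41 mm across outside); hole axis = the cup's z
- cup_medium: steel measuring cup, second widest; may be absent. Rim 80 mm across, 50 mm high, wall 2.5, floor 3. Origin: centre of underside; z out of the mouth; x along the handle: bar 10 mm wide, 7 thick, middle 46.5 mm above the underside, from 40 to 98 mm off the axis, then a round eye. Nested, each handle lies above all wider cups and points another way. Under 150 g
- cup_medium_eye (a point): centre of the eye at the end of the handle of cup_medium, 115 mm from the cup's axis; hole 29 mm across, ring of 6 mm round bar (41 mm across outside); hole axis = the cup's z
- cup_small: steel measuring cup, third widest; may be absent. Rim 64 mm across, 56 mm high, wall 2.5, floor 3. Origin: centre of underside; z out of the mouth; x along the handle: bar 10 mm wide, 7 thick, middle 52.5 mm above the underside, from 32 to 90 mm off the axis, then a round eye. Nested, each handle lies above all wider cups and points another way. Under 150 g
- cup_small_eye (a point): centre of the eye at the end of the handle of cup_small, 107 mm from the cup's axis; hole 29 mm across, ring of 6 mm round bar (41 mm across outside); hole axis = the cup's z
- cup_tiny: steel measuring cup, narrowest and deepest, innermost; may be absent. Rim 48 mm across, 62 mm high, wall 2.5, floor 3. Origin: centre of underside; z out of the mouth; x along the handle: bar 10 mm wide, 7 thick, middle 58.5 mm above the underside, from 24 to 82 mm off the axis, then a round eye. Nested, each handle lies above all wider cups and points another way. Under 150 g
- cup_tiny_eye (a point): centre of the eye at the end of the handle of cup_tiny, 99 mm from the cup's axis; hole 29 mm across, ring of 6 mm round bar (41 mm across outside); hole axis = the cup's z
- rack: fixed wooden drying rack over the sink: feet, two posts 510 mm apart, crossbar (30 mm high, 24 deep, middle 235 mm above the worktop) with 4 pegs. Origin: midway between the feet at worktop height; y along the crossbar to the left, x away from the robot. Only the pegs rise above 258 mm; open under the crossbar
- peg0 (a point): middle of peg 0 (peg 0 at the left, +y end; pegs 100 mm apart). A round wooden peg, 9 mm thick, that leaves the crossbar's front and rises 45 degrees toward -x of the rack; its tip lies 22 mm in front of (rack -x) and 22 mm above this point, its root as far behind and below
- peg1 (a point): middle of peg 1 (peg 0 at the left, +y end; pegs 100 mm apart). A round wooden peg, 9 mm thick, that leaves the crossbar's front and rises 45 degrees toward -x of the rack; its tip lies 22 mm in front of (rack -x) and 22 mm above this point, its root as far behind and below
- peg2 (a point): middle of peg 2 (peg 0 at the left, +y end; pegs 100 mm apart). A round wooden peg, 9 mm thick, that leaves the crossbar's front and rises 45 degrees toward -x of the rack; its tip lies 22 mm in front of (rack -x) and 22 mm above this point, its root as far behind and below
- peg3 (a point): middle of peg 3 (peg 0 at the left, +y end; pegs 100 mm apart). A round wooden peg, 9 mm thick, that leaves the crossbar's front and rises 45 degrees toward -x of the rack; its tip lies 22 mm in front of (rack -x) and 22 mm above this point, its root as far behind and below
- milk_tin: bystander: closed food tin, 75 mm across, 58 mm high; origin at the centre of its underside
- table_cup: bystander: small dark-and-white cup with a handle, 60 mm across, 53 mm high; origin at the centre of its underside
- salt_shaker: bystander: salt shaker, 44 mm across, 90 mm high; origin at the centre of its underside
- spice_jar: bystander: spice jar with a screw cap, 45 mm across, 106 mm high; origin at the centre of its underside

How it is judged:
By the outcome, as a careful person would: the job done as asked, in the order asked, and still so for the second after the job is handed in, with the robot touching nothing.
Of cup_medium, cup_small, cup_tiny only 2 to 3 are there at a start; the rules pass over those that are not, and their reading is None.
At some moment in a run one of cup_large may be knocked a few centimetres aside while the robot is not near it.
It also fails if it takes over 210 s, if anything falls off the work surface, if the arm or the gripper's body presses on something with over 40 N, if the wrist force passes 120 N, or if a joint passes its speed limit or range.

### The arm

A 6-joint arm with a two-finger parallel gripper is mounted at the origin on a cart in front of the work surface, level with it; the furniture and walls round the work are solid. World frame = base frame: x ahead of the robot, y to its left, z up, the work surface at z = 0. Lengths are in m, angles in rad, forces in N, time in s.
With the tool pointing down it reaches from about 0.35 to 0.85 m from the base axis. Payload 8.1 kg.
Tool frame: the origin (TCP) lies on the centre line of the jaws, within the pads' length; the fingertips stand 22 mm ahead of it and the grasp point (between the pads) lies 3 mm ahead of it; z points along the fingers, y is the line along which they close (so a half turn about z gives the same grasp; the last joint's range is limited). The gripper opens to 93 mm and grips with 3 to 60 N. Pads are 15 mm wide; open, the fingers measure 128 mm over their backs; the gripper's body (75 mm by 188 mm) begins 65 mm behind the grasp point.
Start: joints at [1.094, 0.13, 1.488, -0, 1.523, -0.085], TCP at [0.229, 0.555, 0.241] pointing down, gripper open.
Joint ranges: [-2.96, 2.96], [-0.89, 2.26], [0.02, 2.5], [-1.34, 4.48], [0, 2.73], [-2.66, 2.66]. Speed limits (rad/s): [2.39, 2.39, 2.79, 3.14, 3.14, 3.14].

### API

Orientations are given as a rotation vector (axis times angle).
In Python, from plant import robot gives the robot as it stands.
- The arm moves only by the shell command python3 inch.py 'ROWS' [FORCE]. ROWS is a JSON list of rows, 1 to 20 of them, each written [opening, [dx, dy, dz], turn]: the finger opening in m, then dx, dy, dz in m, then a turn about the tool's z in rad; each row shifts and turns the commanded pose from where the row before left it, along the tool's axes as they then stand; what a row does not reach is not made up. A row lasts 1/10 s, in which the tool goes at most 0.05 m and 0.15 rad, less where a joint would pass 70% of its speed; a pose out of reach is approached as far as the arm can. The fingers move at their own pace and stop on an object; FORCE is the grip in N (left out, the last holds). Time passes only in rows, so rows that do not move let the fingers close. It prints the time, the measured TCP pose, the force, the opening and the grip force at its end. Input that does not fit is refused with a message, and nothing moves.
- robot.read_state(): the state, without advancing time (a new reading comes with each control period).
- robot.read_camera(name): name is "scene" or "top" or "wrist"; returns a dict with "image" (420x560x3 uint8, red, green, blue), "fx", "fy", "cx", "cy" (pixels), "R" (3x3) and "t" (3): a world point X has camera coordinates R X + t. Camera axes: x right, y down, z forward; pixel columns grow to the right and rows downward; lengths in m; the calibration is good to about 2 mm. A picture is of the moment at which its call begins. There is no depth.
- robot.close_job(): hands the job in; it is judged then, once.
The state is a dict: "t": time; "q": joint angles; "dq": joint speeds; "joint_torque": joint torques, N m; "tool_pos": TCP position; "orientation": TCP orientation; "force": force on the tool from outside, world axes, zero at the start; "wrist_torque": the same for the moment, N m; "opening": finger opening in m; "gripper_force": force on a finger pad.
Only numpy, scipy, OpenCV 4.12 (cv2) and the standard library are available. Lean on these libraries where they do the work, as an engineer would, in place of code of your own. Each camera call takes 0.05 s, during which the arm holds its last target. There are 200 camera calls.

## Working session

There is one attempt and no reset: what is moved stays moved. The work goes in short steps, Python scripts to look and compute and a shell command to move; the robot and the scene stay as the last step left them, time stands still between calls to the robot, and variables do not carry over. Pictures are saved under pics/ and viewed, at most 14 in all, crops included, and the job is handed in when it is done.

```bash
ls; mkdir -p pics
python3 - <<'E'
from plant import robot
import cv2
for n in ["scene","top","wrist"]:
    c=robot.read_camera(n); cv2.imwrite(f"pics/a_{n}.png",c["image"][:,:,::-1])
    print(n,c["fx"],c["fy"],c["cx"],c["cy"],c["R"],c["t"])
print(robot.read_state())
E
```

```text
inch.py
pics
plant.py
scene 453.05441478393544 453.05441478393544 272.52095669488347 210.3085523632048 [[ 0.54776668 -0.8363357  -0.02223213]
 [-0.47378675 -0.28819067 -0.83214918]
 [ 0.68954897  0.46635688 -0.55410601]] [-0.28263773  0.38821887  1.14376043]
top 508.509347935044 508.509347935044 282.87307012701007 209.7600608764866 [[ 0.24506031 -0.96949984  0.00393703]
 [-0.9437947  -0.23948794 -0.22780932]
 [ 0.22180397  0.05211127 -0.9736978 ]] [-0.12946024  0.54122548  1.73303466]
wrist 349.363403128559 349.363403128559 277.28797283211145 206.75908997179275 [[ 0.38335921  0.92359703 -0.00205829]
 [ 0.89713307 -0.37184324  0.23850548]
 [ 0.21951759 -0.09327983 -0.97113897]] [-0.5996457  -0.0273077   0.39004685]
{'t': 0.15, 'q': array([ 1.09357207e+00,  1.30994126e-01,  1.48902543e+00, -1.33623864e-05,
        1.52301657e+00, -8.54041600e-02]), 'dq': array([-0.00030143, -0.00044845, -0.00513345,  0.00067468,  0.00027392,
        0.00081499]), 'joint_torque': array([ 7.71232608e-04, -5.60478437e+01, -4.92332053e+01,  7.68300123e-02,
        3.06325557e-02, -1.13418153e-04]), 'tool_pos': array([0.22891844, 0.55416697, 0.23982659]), 'orientation': array([-6.11463434e-01, -3.08111586e+00,  2.18382966e-03]), 'force': array([ 0.35722586,  0.79506138, -0.10341728]), 'wrist_torque': array([-0.00028198,  0.06146691,  0.02609956]), 'gripper_force': 0.0, 'opening': 0.09284296782024976}
```
View pics/a_scene.png

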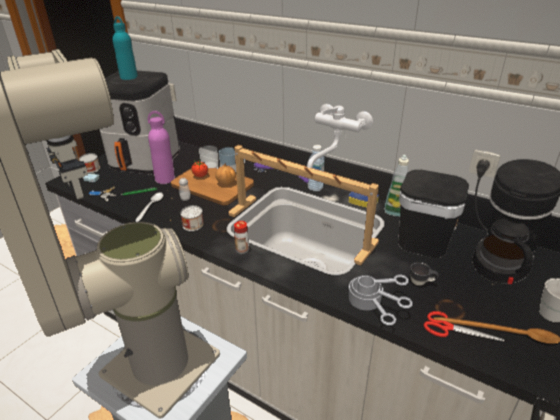

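View pics/a_top.png

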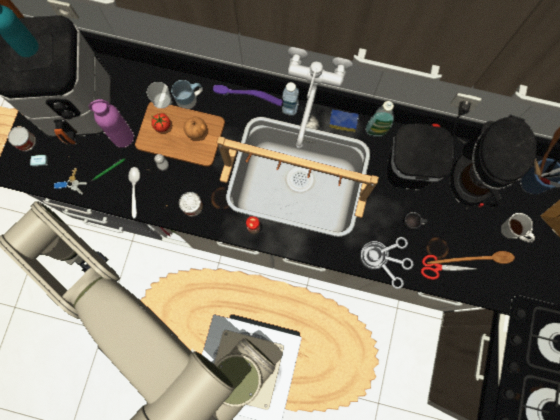

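The scene view shows the nest at about (365,290), with three handle eyes near (402,281), (404,302) and (388,319). The rack spans (240,160)–(370,240). In the top view the nest is at (375,255), with eyes near (401,243), (405,264) and (397,282). Next I'll zoom in.

Run:
```python
import cv2,numpy as np
s=cv2.imread("pics/a_scene.png");t=cv2.imread("pics/a_top.png")
a=cv2.resize(s[265:330,340:420],(400,325),interpolation=3);b=cv2.resize(t[230:295,350:430],(400,325),interpolation=3)
c=cv2.resize(s[140:200,230:390],(400,150),interpolation=3)
c=cv2.resize(s[140:255,225:385],(400,275),interpolation=3);d=cv2.resize(t[130:220,215:385],(400,212),interpolation=3)
d=np.pad(d,((0,63),(0,0),(0,0)))
cv2.imwrite("pics/b.png",np.vstack([np.hstack([a,b]),np.hstack([c,d])]))
```

View pics/b.png

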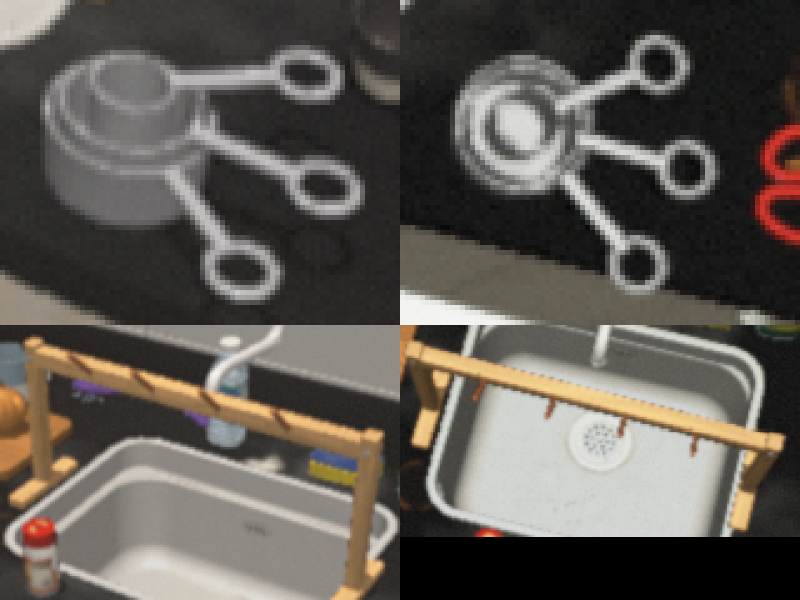

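The crop shows three cups: narrow, middle and wide. Their eyes in crop pixels (scene / top panel) are (308,76)/(258,63), (325,188)/(287,168) and (241,270)/(237,263). The four pegs are visible in both views, so I'll triangulate roughly.

```bash
cat > h.py <<'E'
import numpy as np,cv2
from scipy.spatial.transform import Rotation as Ro
from plant import robot
def cam(n,f=None):
    c=robot.read_camera(n)
    if f: cv2.imwrite(f"pics/{f}.png",c["image"][:,:,::-1])
    return c
def ray(c,p):
    o=-c["R"].T@c["t"]; d=c["R"].T@np.array([(p[0]-c["cx"])/c["fx"],(p[1]-c["cy"])/c["fy"],1]); return o,d/np.linalg.norm(d)
def plane(c,p,z):
    o,d=ray(c,p); return o+d*(z-o[2])/d[2]
def tri(*cp):
    A=0;b=0
    for c,p in cp:
        o,d=ray(c,p);M=np.eye(3)-np.outer(d,d);A=A+M;b=b+M@o
    X=np.linalg.solve(A,b); return X,[round(float(np.linalg.norm(np.cross(X-ray(c,p)[0],ray(c,p)[1])))*1000,1) for c,p in cp]
def proj(c,X):
    v=c["R"]@X+c["t"]; return np.array([c["fx"]*v[0]/v[2]+c["cx"],c["fy"]*v[1]/v[2]+c["cy"]])
def tool():
    s=robot.read_state(); return s["tool_pos"],Ro.from_rotvec(s["orientation"]).as_matrix(),s
E
python3 - <<'E'
from h import *
np.set_printoptions(precision=4,suppress=True)
S=cam("scene");T=cam("top")
k=5
for n,a,b in [("e1",(308,76),(258,63)),("e2",(325,188),(287,168)),("e3",(241,270),(237,263)),("inner",(132,82),(120,125)),("mid",(130,100),(120,125))]:
    print(n,tri((S,(340+a[0]/k,265+a[1]/k)),(T,(350+b[0]/k,230+b[1]/k))))
for a,b in [((67,25),(75,75)),((133,45),(148,90)),((200,66),(220,109)),((276,85),(294,128))]:
    print("tip",tri((S,(225+a[0]/2.5,140+a[1]/2.5)),(T,(215+b[0]/2.353,130+b[1]/2.353))))
for a,b in [((34,342-325),(412,345)),((372,434-325),(776,434))]:
    print("bar",tri((S,(225+a[0]/2.5,140+a[1]/2.5)),(T,(215+(b[0]-400)/2.353,130+(b[1]-325)/2.353))))
p,R,s=tool();print(p,R)
W=cam("wrist");print("cam in tool",R.T@W["R"].T, R.T@(-W["R"].T@W["t"]-p))
E
```

```text
e1 (array([ 0.5439, -0.4217,  0.0645]), [0.1, 0.1])
e2 (array([ 0.479 , -0.4575,  0.0506]), [0.8, 0.8])
e3 (array([ 0.4074, -0.4386,  0.0414]), [0.7, 0.7])
inner (array([ 0.4782, -0.3393,  0.0706]), [2.9, 2.9])
mid (array([ 0.4801, -0.3401,  0.0561]), [1.6, 1.6])
tip (array([0.6235, 0.1421, 0.2984]), [0.9, 0.9])
tip (array([0.6289, 0.0435, 0.2927]), [0.9, 0.9])
tip (array([ 0.6274, -0.0552,  0.2905]), [1.1, 1.1])
tip (array([ 0.6261, -0.1573,  0.2934]), [0.6, 0.6])
bar (array([0.6937, 0.2531, 0.2534]), [0.2, 0.2])
bar (array([ 0.6883, -0.2583,  0.2605]), [2.0, 2.0])
[0.229  0.5543 0.2401] [[-0.9242  0.3818 -0.0004]
 [ 0.3818  0.9242 -0.0008]
 [ 0.0001 -0.0009 -1.    ]]
cam in tool [[-0.0017 -0.9711 -0.2386]
 [ 1.     -0.0016 -0.0008]
 [ 0.0004 -0.2386  0.9711]] [ 0.0655  0.0008 -0.1444]
```

The eye heights are 64.5, 50.6 and 41.4 mm, so the cups present are tiny, medium and large. The handles point about −51°, −90° and −126°. The peg tips are near x 0.626, z 0.29, with y 0.142, 0.043, −0.056 and −0.157. I'll go in front of the rack and measure the pegs with the wrist camera on the way.

```bash
python3 inch.py '[[0.09, [0, 0, -0.04], -0.131], [0.09, [0, 0, -0.04], -0.131], [0.09, [0, 0, -0.04], -0.131], [0.09, [-0.018, -0.042, 0], 0], [0.09, [-0.018, -0.042, 0], 0], [0.09, [-0.018, -0.042, 0], 0], [0.09, [-0.018, -0.042, 0], 0], [0.09, [-0.018, -0.042, 0], 0], [0.09, [-0.018, -0.042, 0], 0], [0.09, [-0.018, -0.042, 0], 0], [0.09, [-0.018, -0.042, 0], 0], [0.09, [-0.018, -0.042, 0], 0], [0.09, [-0.018, -0.042, 0], 0], [0.09, [-0.018, -0.042, 0], 0], [0.09, [-0.018, -0.042, 0], 0], [0.09, [0, -0.04, 0], 0], [0.09, [0, 0, 0], 0], [0.09, [0, 0, 0], 0]]'
python3 - <<'E'
from h import *
import pickle
W=cam("wrist","c_w1");pickle.dump(W,open("w1.pkl","wb"));p,R,s=tool();print(p,s["q"]);print(R)
E
```

```text
t: 2.1
tool_pos: [0.4457, 0.0102, 0.3606]
orientation: [-0.002, -3.142, -0.001]
force: [0.1, 0.5, 0.1]
opening: 0.0901
gripper_force: 0.0
[0.44568414 0.01113126 0.36069264] [-9.05386166e-02 -3.08452195e-01  1.68502068e+00  5.22369973e-04
  1.76496382e+00 -1.66166336e+00]
[[-9.99999902e-01 -4.29249363e-04  1.06420006e-04]
 [-4.29195568e-04  9.99999780e-01  5.05000337e-04]
 [-1.06636754e-04  5.04954613e-04 -9.99999867e-01]]
```

View pics/c_w1.png

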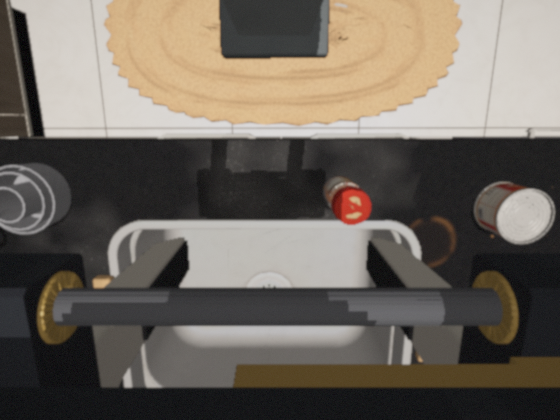

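This view faces back towards the robot. It shows the shaker at (350,205), the tin at (515,212) and the cup nest at (30,200), with the gripper covering the rows below 290 and the crossbar just visible at (400,375). A half turn will put the camera on the peg side.

```bash
python3 inch.py '[[0.09, [0, 0, 0], 0.15], [0.09, [0, 0, 0], 0.15], [0.09, [0, 0, 0], 0.15], [0.09, [0, 0, 0], 0.15], [0.09, [0, 0, 0], 0.15], [0.09, [0, 0, 0], 0.15], [0.09, [0, 0, 0], 0.15], [0.09, [0, 0, 0], 0.15], [0.09, [0, 0, 0], 0.15], [0.09, [0, 0, 0], 0.15], [0.09, [0, 0, 0], 0.15], [0.09, [0, 0, 0], 0.15], [0.09, [0, 0, 0], 0.15], [0.09, [0, 0, 0], 0.15], [0.09, [0, 0, 0], 0.15], [0.09, [0, 0, 0], 0.15], [0.09, [0, 0, 0], 0.15], [0.09, [0, 0, 0], 0.15], [0.09, [0, 0, 0], 0.15], [0.09, [0, 0, 0], 0.15]]'
python3 inch.py '[[0.09, [0.02, 0, 0], 0.142], [0.09, [0.034, 0, 0], 0], [0.09, [0, 0, 0], 0], [0.09, [0, 0, 0], 0], [0.09, [0, 0, 0], 0]]'
python3 - <<'E'
from h import *
import pickle
W=cam("wrist","c_w2");pickle.dump(W,open("w2.pkl","wb"))
E
python3 inch.py '[[0.09, [0.04, 0, -0.02], 0], [0.09, [0.04, 0, -0.03], 0], [0.09, [0, 0, -0.04], 0], [0.09, [0, 0, 0], 0], [0.09, [0, 0, 0], 0]]'
python3 - <<'E'
from h import *
import pickle
W=cam("wrist","c_w3");pickle.dump(W,open("w3.pkl","wb"))
a=cv2.imread("pics/c_w2.png");b=cv2.imread("pics/c_w3.png")
cv2.imwrite("pics/c23.png",np.vstack([cv2.resize(a[:210],(800,300)),cv2.resize(b[:210],(800,300))]))
E
```

```text
t: 4.15
tool_pos: [0.4456, 0.0127, 0.3608]
orientation: [-3.134, -0.219, -0.001]
force: [0.2, 0.2, -0.9]
opening: 0.0898
gripper_force: 0.0
t: 4.65
tool_pos: [0.4991, 0.0148, 0.3609]
orientation: [-3.141, -0.004, -0.0]
force: [-0.3, 0.4, 0.6]
opening: 0.09
gripper_force: 0.0
t: 5.2
tool_pos: [0.5796, 0.0139, 0.4526]
orientation: [3.141, 0.002, 0.006]
force: [1.2, 0.5, -0.4]
opening: 0.0899
gripper_force: 0.0
```

View pics/c23.png

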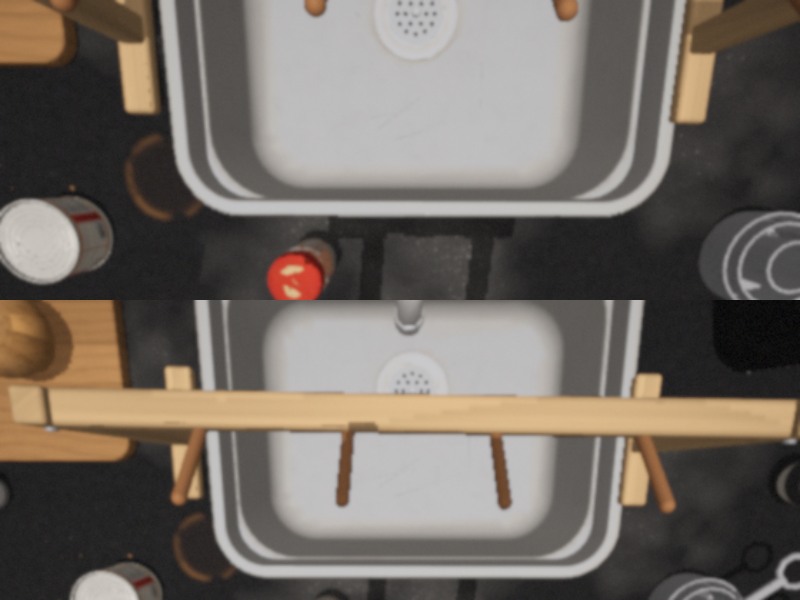

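The upper view shows the tips of pegs 1 and 2 at crop (315,6) and (565,12). The lower view shows all four tips at (178,498), (342,501), (504,504) and (668,507), with roots at the bar around rows 430–436. The tiny and large eyes are also visible at lower right. Triangulating these.

Run:
```python
from h import *
import pickle
np.set_printoptions(precision=4,suppress=True)
A=pickle.load(open("w2.pkl","rb"));B=pickle.load(open("w3.pkl","rb"));S=cam("scene");T=cam("top");k=560/800
f=lambda p,o=0:(p[0]*k,(p[1]-o)*k)
t3=[(178,496),(342,499),(504,502),(668,505)];r3=[(202,430),(348,432),(496,434),(643,436)]
sc=[(67,25),(133,45),(200,66),(276,85)];tp=[(75,75),(148,90),(220,109),(294,128)]
print(tri((A,f((315,6))),(B,f(t3[1],300))),tri((A,f((566,11))),(B,f(t3[2],300))))
for i in range(4):
    s=(225+sc[i][0]/2.5,140+sc[i][1]/2.5);t=(215+tp[i][0]/2.353,130+tp[i][1]/2.353)
    print(tri((B,f(t3[i],300)),(S,s),(T,t)), plane(B,f(t3[i],300),.28),plane(B,f(r3[i],300),.24))
```

```text
(array([0.6304, 0.0482, 0.2822]), [0.1, 0.1]) (array([ 0.6285, -0.0525,  0.283 ]), [0.2, 0.2])
(array([0.629 , 0.1446, 0.2937]), [3.8, 2.6, 4.1]) [0.6322 0.1506 0.28  ] [0.6747 0.1468 0.24  ]
(array([0.6304, 0.0452, 0.2913]), [2.0, 0.4, 2.3]) [0.6303 0.0483 0.28  ] [0.6734 0.0473 0.24  ]
(array([ 0.6289, -0.0534,  0.2884]), [2.2, 0.7, 2.6]) [ 0.6284 -0.053   0.28  ] [ 0.672  -0.0537  0.24  ]
(array([ 0.6279, -0.155 ,  0.2896]), [3.9, 2.9, 2.2]) [ 0.6265 -0.1558  0.28  ] [ 0.6707 -0.1543  0.24  ]
```

The pegs are consistent, with tips at z≈0.283 and x≈0.630, at y = 0.149, 0.048, −0.053 and −0.155. Now over to the nest.

```bash
python3 inch.py '[[0.09, [-0.007, 0.045, 0], 0], [0.09, [-0.007, 0.045, 0], 0], [0.09, [-0.007, 0.045, 0], 0], [0.09, [-0.007, 0.045, 0], 0], [0.09, [-0.007, 0.045, 0], 0], [0.09, [-0.007, 0.045, 0], 0], [0.09, [-0.007, 0.045, 0], 0], [0.09, [-0.008, 0.045, 0], 0], [0.09, [-0.008, 0.04, 0], 0], [0.06, [0, 0, 0.03], 0.15], [0.06, [0, 0, 0.03], 0.15], [0.03, [0, 0, 0.03], 0.15], [0.03, [0, 0, 0.03], 0.15], [0.03, [0, 0, 0.03], 0.15], [0.03, [0, 0, 0.03], 0.15], [0.03, [0, 0, 0], 0], [0.03, [0, 0, 0], 0], [0.03, [0, 0, 0], 0]]'
cat > look.py <<'E'
import sys,pickle
from h import *
n=sys.argv[1]
W=cam("wrist",n);pickle.dump(W,open(n+".pkl","wb"))
print(tool()[0])
E
python3 look.py d1
```

```text
t: 7.15
tool_pos: [0.5153, -0.3867, 0.273]
orientation: [2.831, -1.36, 0.004]
force: [-0.4, -0.6, 0.9]
opening: 0.0304
gripper_force: 0.0
[ 0.51554315 -0.38686642  0.27330518]
```

View pics/d1.png

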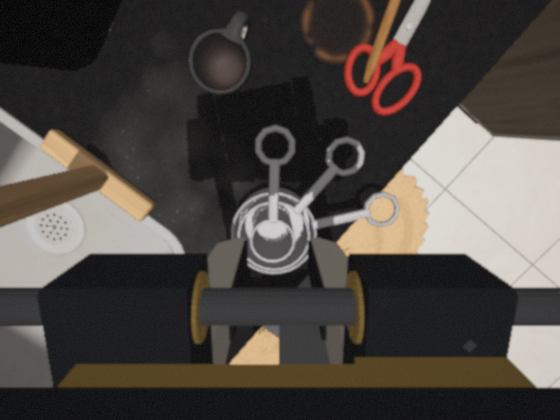

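The wrist view shows the tiny eye at (275,145) with its bar running down column 273, the medium eye at (345,155) and the large eye at (381,209). Measuring the tiny handle from this view together with the scene and top cameras.

```bash
cat > eye.py <<'E'
from h import *
np.set_printoptions(precision=4,suppress=True)
def hole(c,p,r=14,up=4):
    "centre of the dark hole inside the bright ring nearest pixel p"
    g=cv2.cvtColor(c["image"],cv2.COLOR_RGB2GRAY);x,y=int(p[0]-r),int(p[1]-r)
    g=cv2.resize(g[y:y+2*r+1,x:x+2*r+1],None,fx=up,fy=up,interpolation=cv2.INTER_CUBIC)
    t,b=cv2.threshold(g,0,255,cv2.THRESH_OTSU)
    n,l,s,ce=cv2.connectedComponentsWithStats(255-b,connectivity=4)
    i=l[int((p[1]-y+.5)*up),int((p[0]-x+.5)*up)]
    return np.array([x,y])+(ce[i]+.5)/up-.5,s[i,4]/up**2,t
E
python3 - <<'E'
from eye import *
import pickle
W=pickle.load(open("d1.pkl","rb"));S=cam("scene");T=cam("top")
for n,w,s,t in [("tiny",(275,145),(401.6,280.2),(401.6,242.6)),("med",(345,155),(405,302.6),(407.4,263.6)),("large",(381,209),(388.2,319),(397.4,282.6))]:
    h=[hole(W,w,22),hole(S,s,8),hole(T,t,7)]
    print(n,h); print(tri((W,h[0][0]),(S,h[1][0]),(T,h[2][0])))
g=cv2.cvtColor(W["image"],cv2.COLOR_RGB2GRAY).astype(float)
for r in (172,180,188,196,204):
    v=g[r,262:288];v=np.clip(v-60,0,None);cx=262+(v*np.arange(26)).sum()/v.sum();print(r,cx,plane(W,(cx,r),.0645+.0035))
E
```

```text
tiny [(array([274.6864, 145.2329]), np.float64(586.9375), 60.0), (array([400.6838, 279.5039]), np.float64(36.125), 61.0), (array([400.9735, 245.0263]), np.float64(74.0625), 42.0)]
(array([ 0.54  , -0.4195,  0.0673]), [4.9, 1.3, 5.8])
med [(array([344.4933, 155.783 ]), np.float64(543.1875), 71.0), (array([404.2543, 301.779 ]), np.float64(43.625), 71.0), (array([407.5098, 263.9017]), np.float64(142.0), 119.0)]
(array([ 0.4792, -0.4556,  0.0521]), [2.2, 1.2, 3.1])
large [(array([383.3557, 211.4511]), np.float64(1735.0), 111.0), (array([387.7583, 318.4615]), np.float64(49.125), 99.0), (array([397.0196, 282.4781]), np.float64(46.6875), 113.0)]
(array([ 0.4062, -0.4364,  0.0445]), [1.5, 1.0, 1.4])
172 273.90909090909093 [ 0.5288 -0.3967  0.068 ]
180 273.7069351230425 [ 0.5239 -0.3902  0.068 ]
188 273.60285132382893 [ 0.5188 -0.3837  0.068 ]
196 274.7360074626866 [ 0.5128 -0.3779  0.068 ]
204 274.4944313196085 [ 0.5077 -0.3712  0.068 ]
```

Run:
```python
from eye import *
import pickle
W=pickle.load(open("d1.pkl","rb"));S=cam("scene")
h=hole(W,(275,145),22)[0];s=np.array((401.3,280))
print(tri((W,h),(S,s)),tri((W,hole(W,(345,155),22)[0]),(S,hole(S,(405,302.6),8)[0])))
e=plane(W,h,.0645);d=np.array([.637,-.770,0]);d/=np.linalg.norm(d)
g=e-.047*d; p,R,_=tool();print(e,g,R.T@(g-p)); print(R)
```

```text
(array([ 0.5448, -0.4191,  0.0638]), [1.4, 1.4]) (array([ 0.4804, -0.454 ,  0.0506]), [0.1, 0.1])
[ 0.5446 -0.4178  0.0645] [ 0.5146 -0.3816  0.0645] [-0.0051 -0.0025  0.208 ]
[[ 0.6232 -0.782   0.002 ]
 [-0.782  -0.6232 -0.0018]
 [ 0.0027 -0.0005 -1.    ]]
```

```bash
python3 inch.py '[[0.026, [-0.005, -0.0025, 0.04], 0], [0.026, [0, 0, 0.04], 0], [0.026, [0, 0, 0.04], 0], [0.026, [0, 0, 0.04], 0], [0.026, [0, 0, 0.02], 0], [0.026, [0, 0, 0.018], 0], [0.026, [0, 0, 0], 0], [0.026, [0, 0, 0], 0]]' 
python3 inch.py '[[0, [0, 0, 0], 0], [0, [0, 0, 0], 0], [0, [0, 0, 0], 0], [0, [0, 0, 0], 0]]' 50
python3 look.py d2
```

```text
t: 8.15
tool_pos: [0.514, -0.3811, 0.0734]
orientation: [2.83, -1.365, 0.001]
force: [-0.0, 0.1, 0.6]
opening: 0.0263
gripper_force: 0.0
t: 8.55
tool_pos: [0.5145, -0.3817, 0.0741]
orientation: [2.829, -1.365, 0.004]
force: [0.6, -1.1, 3.4]
opening: 0.009
gripper_force: 49.8
[ 0.51447548 -0.38166358  0.07404209]
```

View pics/d2.png

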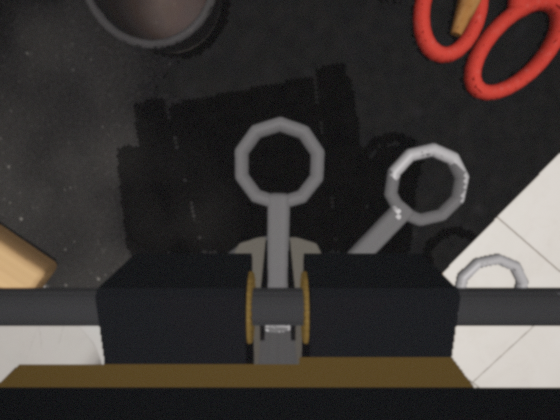

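The bar is gripped between the jaws, with the eye ring centred at (280,162). Lifting and looking again for any sag.

```bash
python3 inch.py '[[0, [0, 0, -0.02], 0], [0, [0, 0, -0.03], 0], [0, [0, 0, -0.04], 0], [0, [0, 0, -0.05], 0], [0, [0, 0, -0.05], 0], [0, [0, 0, -0.05], 0], [0, [0, 0, -0.05], 0], [0, [0, 0, -0.04], 0], [0, [0, 0, 0], 0], [0, [0, 0, 0], 0]]'; python3 look.py d3
python3 - <<'E'
from eye import *
import pickle
for n,q in(("d2",(280,162)),("d3",(280,162))):
    W=pickle.load(open(n+".pkl","rb"));print(n,hole(W,q,45,2))
E
```

```text
t: 9.6
tool_pos: [0.514, -0.381, 0.4037]
orientation: [2.829, -1.365, 0.003]
force: [0.4, -0.2, -2.0]
opening: 0.0095
gripper_force: 49.8
[ 0.513579   -0.38072195  0.40150735]
d2 (array([278.9932, 163.1654]), np.float64(3071.75), 62.0)
d3 (array([277.7893, 154.1033]), np.float64(2068.5), 70.0)
```

View pics/d3.png

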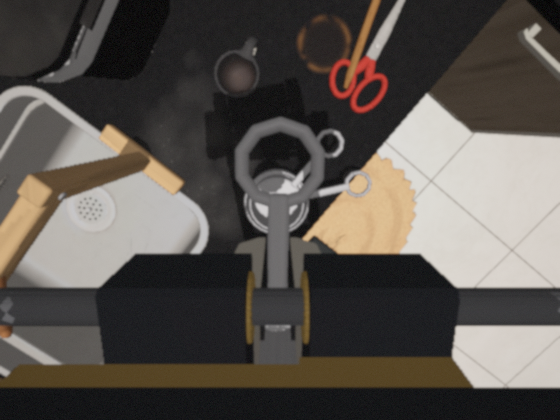

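The tiny cup came free, and its ring still sits at (280,162), so there is no sag. Medium and large remain nested at (275,200). Next I compute the transfer to peg 0.

```bash
cat > plan.py <<'E'
import sys,pickle
from eye import *
# pkl, pixel of eye, depth of bar ahead of TCP -> eye in tool frame; then needed turn & shifts to put eye at target with handle along +x
def eyetool(n,px,dep):
    W=pickle.load(open(n+".pkl","rb")); p,R,_=tool()
    # camera in tool frame is fixed
    Rc=np.array([[-.0017,-.9711,-.2386],[1,-.0016,-.0008],[.0004,-.2386,.9711]]);o=np.array([.0655,.0008,-.1444])
    d=Rc@np.array([(px[0]-W["cx"])/W["fx"],(px[1]-W["cy"])/W["fy"],1]); return o+d*(dep-o[2])/d[2]
E
python3 - <<'E'
from plan import *
e=eyetool("d3",(280,162),.0095);print("eye tool",e,eyetool("d3",(279,163.2),.0095))
p,R,_=tool()
h=R@np.array([1,0,0]);print("x axis yaw",np.degrees(np.arctan2(h[1],h[0])),p)
for t in [(.605,.149,.36),(.605,.149,.31),(.648,.149,.267)]:
    c,s=1,0
    tcp=np.array([t[0]-e[0],t[1]+e[1],t[2]+e[2]]);print("tcp",tcp,"from now, final tool axes",(tcp-p)*[1,-1,-1])
E
```

```text
eye tool [0.048  0.0019 0.0095] [0.0474 0.0015 0.0095]
x axis yaw -51.52208642837958 [ 0.5136 -0.3807  0.4015]
tcp [0.557  0.1509 0.3695] from now, final tool axes [ 0.0435 -0.5316  0.032 ]
tcp [0.557  0.1509 0.3195] from now, final tool axes [ 0.0435 -0.5316  0.082 ]
tcp [0.6    0.1509 0.2765] from now, final tool axes [ 0.0865 -0.5316  0.125 ]
```

```bash
python3 inch.py '[[0, [0, 0, 0], -0.15], [0, [0, 0, 0], -0.15], [0, [0, 0, 0], -0.15], [0, [0, 0, 0], -0.15], [0, [0, 0, 0], -0.15], [0, [0, 0, 0], -0.149], [0, [0.0036, -0.0443, 0], 0], [0, [0.0036, -0.0443, 0], 0], [0, [0.0036, -0.0443, 0], 0], [0, [0.0036, -0.0443, 0], 0], [0, [0.0036, -0.0443, 0], 0], [0, [0.0036, -0.0443, 0], 0], [0, [0.0036, -0.0443, 0], 0], [0, [0.0036, -0.0443, 0], 0], [0, [0.0036, -0.0443, 0], 0], [0, [0.0036, -0.0443, 0], 0], [0, [0.0036, -0.0443, 0], 0], [0, [0.0036, -0.0443, 0], 0], [0, [0, 0, 0.032], 0], [0, [0, 0, 0], 0]]'; python3 inch.py '[[0, [0, 0, 0], 0], [0, [0, 0, 0], 0]]'; python3 look.py e1;  python3 -c "from plan import *;print(tool()[1])"
```

```text
t: 11.65
tool_pos: [0.5545, 0.1517, 0.363]
orientation: [3.139, 0.004, -0.019]
force: [-0.2, -0.8, -2.5]
opening: 0.0093
gripper_force: 49.8
t: 11.85
tool_pos: [0.5571, 0.1498, 0.3711]
orientation: [3.141, -0.002, -0.0]
force: [0.5, -0.4, 0.3]
opening: 0.0089
gripper_force: 49.8
[0.55737605 0.14976439 0.37174393]
[[ 1.     -0.0018  0.0012]
 [-0.0018 -1.      0.0001]
 [ 0.0012 -0.0001 -1.    ]]
```

View pics/e1.png

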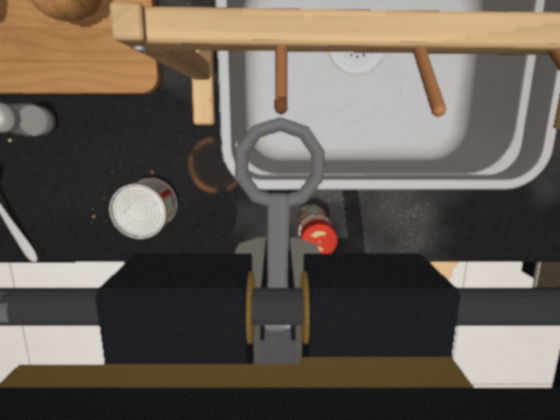

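Peg 0's tip is at (281,105), directly in line with the ring centre at (280,162). I'll go down and then slide along the peg.

```bash
python3 inch.py '[[0, [0, 0, 0.026], 0], [0, [0, 0, 0.026], 0], [0, [0, 0, 0], 0], [0, [0, 0, 0], 0], [0, [0.011, 0, 0.011], 0], [0, [0.011, 0, 0.011], 0], [0, [0.011, 0, 0.011], 0], [0, [0.010, 0, 0.010], 0], [0, [0, 0, 0], 0], [0, [0, 0, 0], 0]]'; python3 look.py e2
```

```text
t: 12.9
tool_pos: [0.6003, 0.1507, 0.2757]
orientation: [3.142, -0.001, -0.0]
force: [-0.3, -0.5, 0.0]
opening: 0.0093
gripper_force: 49.8
[0.60025187 0.1507793  0.27627882]
```

View pics/e2.png

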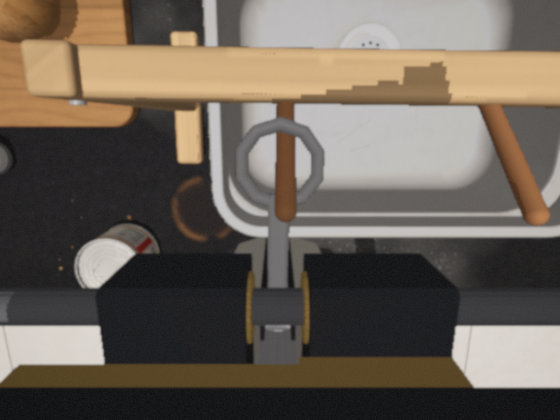

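The peg passes through the ring: tip at (285,212), ring centre at (280,163). Loosening to a light grip so the cup can pivot, and lowering along an arc.

```bash
python3 inch.py '[[0, [0, 0, 0.004], 0], [0, [0, 0, 0.004], 0], [0, [0, 0, 0], 0], [0, [0, 0, 0], 0]]' 3; python3 inch.py '[[0, [0.001, 0, 0.008], 0], [0, [0.003, 0, 0.008], 0], [0, [0.004, 0, 0.008], 0], [0, [0.004, 0, 0.007], 0], [0, [0, 0, 0], 0], [0, [0, 0, 0], 0]]' 3; python3 look.py e3
```

```text
t: 13.35
tool_pos: [0.5998, 0.1508, 0.2675]
orientation: [3.141, -0.0, -0.0]
force: [-0.1, -0.8, 0.2]
opening: 0.0098
gripper_force: 3.0
t: 13.95
tool_pos: [0.6119, 0.1507, 0.2361]
orientation: [3.141, -0.001, -0.002]
force: [-0.1, -0.4, -0.8]
opening: 0.0102
gripper_force: 3.0
[0.61189781 0.15072193 0.23652284]
```

Run:
```python
from h import *
S=cam("scene","e_s")["image"][:,:,::-1]; w=cv2.imread("pics/e3.png")
cv2.imwrite("pics/e3s.png",np.hstack([cv2.resize(S[130:270,215:395],(440,342)),cv2.resize(w[60:300],(360,342))]))
```

```text
(no output)
```

View pics/e3s.png

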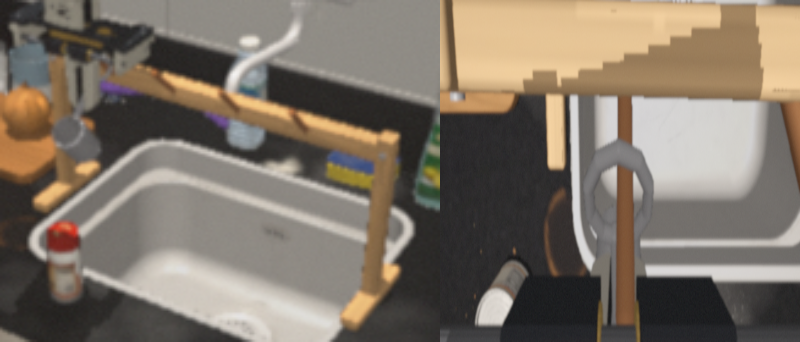

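The cup has pivoted downwards, with the ring round the peg and foreshortened. Opening and backing off.

```bash
python3 inch.py '[[0.014, [0, 0, 0], 0], [0.02, [0, 0, 0], 0], [0.03, [0, 0, 0], 0], [0.04, [0, 0, 0], 0], [0.04, [-0.02, 0, 0], 0], [0.04, [-0.03, 0, 0], 0], [0.04, [-0.03, 0, -0.03], 0], [0.04, [-0.01, 0, -0.05], 0], [0.04, [0, 0, -0.05], 0], [0.04, [0, 0, -0.04], 0]]' ; python3 look.py e4
python3 - <<'E'
from h import *
S=cam("scene","e_s2")["image"][:,:,::-1]; w=cv2.imread("pics/e4.png")
cv2.imwrite("pics/e4s.png",np.hstack([cv2.resize(S[130:330,215:415],(440,440)),cv2.resize(w[:300],(360,440))]))
E
```

```text
t: 15.05
tool_pos: [0.5217, 0.1508, 0.4093]
orientation: [-3.141, -0.0, -0.005]
force: [0.8, -0.5, 0.1]
opening: 0.0399
gripper_force: 0.0
[0.52308861 0.15102823 0.41661799]
```

View pics/e4s.png

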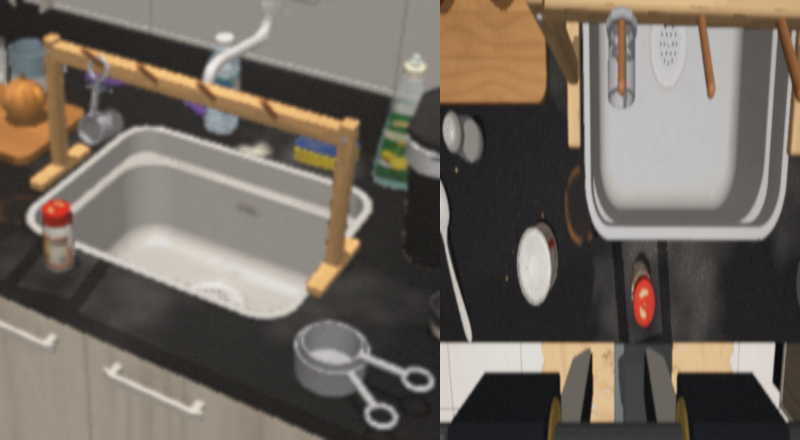

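The tiny cup hangs freely on peg 0, and the remaining two cups look unmoved. Now the medium cup.

```bash
python3 inch.py '[[0.04, [-0.0033, 0.043, 0], 0], [0.04, [-0.0033, 0.043, 0], 0], [0.04, [-0.0033, 0.043, 0], 0], [0.04, [-0.0033, 0.043, 0], 0], [0.04, [-0.0033, 0.043, 0], 0], [0.04, [-0.0033, 0.043, 0], 0], [0.04, [-0.0033, 0.043, 0], 0], [0.04, [-0.0033, 0.043, 0], 0], [0.04, [-0.0033, 0.043, 0], 0], [0.04, [-0.0033, 0.043, 0], 0], [0.04, [-0.0033, 0.043, 0], 0], [0.04, [-0.0033, 0.043, 0], 0], [0.04, [-0.0033, 0.043, 0], 0], [0.03, [0, 0, 0], 0]]'; python3 inch.py '[[0.03, [0, 0, 0.02], 0.15], [0.03, [0, 0, 0.02], 0.15], [0.03, [0, 0, 0.02], 0.15], [0.03, [0, 0, 0.02], 0.15], [0.03, [0, 0, 0.02], 0.15], [0.03, [0, 0, 0.02], 0.15], [0.03, [0, 0, 0.02], 0.15], [0.03, [0, 0, 0], 0.15], [0.03, [0, 0, 0], 0.15], [0.03, [0, 0, 0], 0.15], [0.03, [0, 0, 0], 0.071], [0.03, [0, 0, 0], 0], [0.03, [0, 0, 0], 0]]'; python3 look.py f1
python3 - <<'E'
from eye import *
import pickle
W=pickle.load(open("f1.pkl","rb"));S=cam("scene");p,R,_=tool()
X=np.array([.4804,-.454,.0506]);px=proj(W,X);print(px,R)
h=hole(W,px,24);s=hole(S,proj(S,X),8);print(h,s,tri((W,h[0]),(S,s[0])))
g=cv2.cvtColor(W["image"],cv2.COLOR_RGB2GRAY).astype(int)
x0=int(h[0][0])
for r in range(int(h[0][1])+22,int(h[0][1])+70,6): print(r,g[r,x0-14:x0+15])
E
```

```text
t: 16.55
tool_pos: [0.4773, -0.4128, 0.4024]
orientation: [-3.14, 0.008, 0.006]
force: [0.3, 0.2, 0.1]
opening: 0.0353
gripper_force: 0.0
t: 17.85
tool_pos: [0.4792, -0.4077, 0.2653]
orientation: [-2.224, 2.219, 0.001]
force: [0.3, 0.1, -0.4]
opening: 0.0303
gripper_force: 0.0
[ 0.47922613 -0.40786534  0.26544735]
[276.6156 140.0403] [[ 0.0017 -1.     -0.0001]
 [-1.     -0.0017  0.0002]
 [-0.0002  0.0001 -1.    ]]
(array([277.0703, 139.713 ]), np.float64(569.5), 59.0) (array([404.4338, 302.1618]), np.float64(42.0), 58.0) (array([ 0.48  , -0.4546,  0.0499]), [0.3, 0.3])
161 [ 18  16  20  19  22  20  21  33  55  83 103 109 112 111 111 110 109 100
  82  53  24  21  18  15  17  16  20  28  25]
167 [ 17  19  19  21  18  18  22  38  66  94 107 110 111 112 112 113 107  92
  71  39  22  17  21  21  18  23  18  24  31]
173 [ 21  19  22  21  20  22  23  39  70  97 108 110 111 112 112 112 106  89
  61  30  27  21  21  21  21  23  25  25  25]
179 [ 16  14  18  22  24  19  27  45  72  97 107 110 111 112 114 109 104  85
  54  28  22  19  17  21  24  19  15  18  19]
185 [ 19  13  17  19  21  23  25  44  75  97 108 110 112 112 112 111 102  81
  52  24  23  15  21  19  21  22  25  13  21]
191 [ 29  32  31  31  27  23  30  53  83 101 109 111 110 111 111 106  96  73
  44  24  23  21  19  19  20  14  18  19  28]
197 [ 34  37  39  41  44  48  56  74  89 103 108 111 111 111 111 105  96  74
  57  41  36  32  33  30  27  26  26  27  33]
203 [ 92  97 103 112 122 126 126 115 106 107 109 110 111 109 110 106 100 102
 112 110  99  91  83  78  76  76  75  74  71]
```

The medium eye measures (0.480, −0.4546, 0.0499) and the bar lies along tool x. Descending to grip.

```bash
python3 inch.py '[[0.026, [0, -0.0015, 0.04], 0], [0.026, [0, 0, 0.04], 0], [0.026, [0, 0, 0.04], 0], [0.026, [0, 0, 0.04], 0], [0.026, [0, 0, 0.025], 0], [0.026, [0, 0, 0.020], 0], [0.026, [0, 0, 0], 0], [0.026, [0, 0, 0], 0]]' 
python3 inch.py '[[0, [0, 0, 0], 0], [0, [0, 0, 0], 0], [0, [0, 0, 0], 0], [0, [0, 0, 0], 0]]' 55
python3 look.py f2
python3 inch.py '[[0, [0, 0, -0.01], 0], [0, [0, 0, -0.02], 0], [0, [0, 0, -0.03], 0], [0, [0, 0, -0.03], 0], [0, [0, 0, -0.05], 0], [0, [0, 0, -0.05], 0], [0, [0, 0, -0.05], 0], [0, [0, 0, -0.05], 0], [0, [0, 0, -0.05], 0], [0, [0, 0, 0], 0], [0, [0, 0, 0], 0]]'
python3 look.py f3
python3 - <<'E'
from eye import *
import pickle
for n in("f2","f3"):
    W=pickle.load(open(n+".pkl","rb"));g=cv2.cvtColor(W["image"],cv2.COLOR_RGB2GRAY)
    c=cv2.HoughCircles(cv2.medianBlur(g[90:250,180:380],3),cv2.HOUGH_GRADIENT,1.5,60,param1=100,param2=25,minRadius=28,maxRadius=52)
    print(n,hole(W,(280,162),40,2),c[0]+[180,90,0] if c is not None else None)
p,R,s=tool();print(p,s["force"])
E
```

```text
t: 18.75
tool_pos: [0.4807, -0.4081, 0.0609]
orientation: [-2.222, 2.221, 0.001]
force: [-0.4, 0.4, -0.2]
opening: 0.0257
gripper_force: 0.0
t: 19.15
tool_pos: [0.4814, -0.4092, 0.0622]
orientation: [2.221, -2.222, 0.004]
force: [0.1, -1.8, 3.8]
opening: 0.0094
gripper_force: 55.0
[ 0.48140446 -0.40918495  0.06212743]
t: 20.3
tool_pos: [0.481, -0.4084, 0.4028]
orientation: [-2.221, 2.222, -0.005]
force: [-0.1, 0.1, -1.0]
opening: 0.009
gripper_force: 55.0
[ 0.48057017 -0.40797621  0.40025654]
f2 (array([277.8779, 166.2032]), np.float64(2934.5), 61.0) [[281.25 158.25  37.6 ]]
f3 (array([276.9422, 161.1182]), np.float64(2422.25), 68.0) [[278.25 167.25  30.1 ]
 [338.25 209.25  31.15]]
[ 0.4806 -0.408   0.4003] [-0.0788  0.15   -1.5625]
```

Run:
```python
from plan import *
e=eyetool("f2",(278,166),.0118);print("eye tool",e)
p,R,_=tool()
for t in [(.604,.048,.36),(.604,.048,.309),(.647,.048,.266)]:
    tcp=np.array([t[0]-e[0],t[1]+e[1],t[2]+e[2]]);print("tcp",tcp,(tcp-p)*[1,-1,-1])
```

```text
eye tool [0.0459 0.001  0.0118]
tcp [0.5581 0.049  0.3718] [ 0.0775 -0.457   0.0285]
tcp [0.5581 0.049  0.3208] [ 0.0775 -0.457   0.0795]
tcp [0.6011 0.049  0.2778] [ 0.1205 -0.457   0.1225]
```

```bash
python3 inch.py '[[0, [0, 0, 0], -0.15], [0, [0, 0, 0], -0.15], [0, [0, 0, 0], -0.15], [0, [0, 0, 0], -0.15], [0, [0, 0, 0], -0.15], [0, [0, 0, 0], -0.15], [0, [0, 0, 0], -0.15], [0, [0, 0, 0], -0.15], [0, [0, 0, 0], -0.15], [0, [0, 0, 0], -0.15], [0, [0, 0, 0], -0.071], [0, [0, 0, 0], 0]]'; python3 inch.py '[[0, [0.0065, -0.0381, 0], 0], [0, [0.0065, -0.0381, 0], 0], [0, [0.0065, -0.0381, 0], 0], [0, [0.0065, -0.0381, 0], 0], [0, [0.0065, -0.0381, 0], 0], [0, [0.0065, -0.0381, 0], 0], [0, [0.0065, -0.0381, 0], 0], [0, [0.0065, -0.0381, 0], 0], [0, [0.0065, -0.0381, 0], 0], [0, [0.0065, -0.0381, 0], 0], [0, [0.0065, -0.0381, 0], 0], [0, [0.0065, -0.0381, 0], 0], [0, [0, 0, 0.0285], 0], [0, [0, 0, 0], 0], [0, [0, 0, 0], 0], [0, [0, 0, 0], 0]]'; python3 look.py g1
python3 - <<'E'
from plan import *
W=pickle.load(open("g1.pkl","rb"));p,R,_=tool();print(R)
print("tip predicted px",proj(W,np.array([.6304,.048,.283])),"eye now",p+R@eyetool("f2",(278,166),.0118))
h=cv2.cvtColor(W["image"],cv2.COLOR_RGB2HSV)
m=((h[...,0]>4)&(h[...,0]<16)&(h[...,1]>120)&(h[...,2]<190)).astype(np.uint8)
m[125:]=0
n,l,s,c=cv2.connectedComponentsWithStats(m)
for i in range(1,n):
    if s[i,4]>80: ys,xs=np.where(l==i);b=ys.max();print(s[i],"bottom",b,xs[ys>b-5].mean())
E
```

```text
t: 21.55
tool_pos: [0.4801, -0.4076, 0.3977]
orientation: [-3.138, -0.001, 0.005]
force: [0.5, -0.2, -0.4]
opening: 0.0089
gripper_force: 55.0
t: 23.15
tool_pos: [0.5588, 0.0482, 0.3728]
orientation: [3.141, -0.003, 0.0]
force: [-0.6, 0.1, -0.4]
opening: 0.009
gripper_force: 55.0
[0.55899212 0.0480884  0.37326269]
[[ 1.     -0.0022  0.0012]
 [-0.0022 -1.     -0.0001]
 [ 0.0012  0.0001 -1.    ]]
tip predicted px [278.114  112.2202] eye now [0.6049 0.047  0.3615]
[  0   0  81  12 856] bottom 11 41.87947882736157
[272  50  14  68 685] bottom 117 278.1794871794872
[408  52  33  69 899] bottom 120 433.8235294117647
[   0   54   89   42 2977] bottom 95 39.878411910669975
[542  54  18  30 301] bottom 83 558.4444444444445
[114  56  31  62 896] bottom 117 121.17647058823529
```

The peg 1 tip shows at (278,~113), as predicted. Going on.

```bash
python3 inch.py '[[0, [0, 0, 0.026], 0], [0, [0, -0.001, 0.026], 0], [0, [0, 0, 0], 0], [0, [0, 0, 0], 0], [0, [0.011, 0, 0.011], 0], [0, [0.011, 0, 0.011], 0], [0, [0.011, 0, 0.011], 0], [0, [0.010, 0, 0.010], 0], [0, [0, 0, 0], 0], [0, [0, 0, 0], 0]]'; python3 look.py g2
python3 - <<'E'
from h import *
S=cam("scene","g_s")["image"][:,:,::-1]; w=cv2.imread("pics/g2.png")
cv2.imwrite("pics/g2s.png",np.hstack([cv2.resize(S[130:330,215:415],(440,440)),cv2.resize(w[:300],(360,440))]))
E
```

```text
t: 24.2
tool_pos: [0.602, 0.0498, 0.278]
orientation: [3.142, -0.001, 0.001]
force: [-0.5, 0.4, -0.6]
opening: 0.009
gripper_force: 55.0
[0.60196712 0.04984116 0.27827838]
```

View pics/g2s.png

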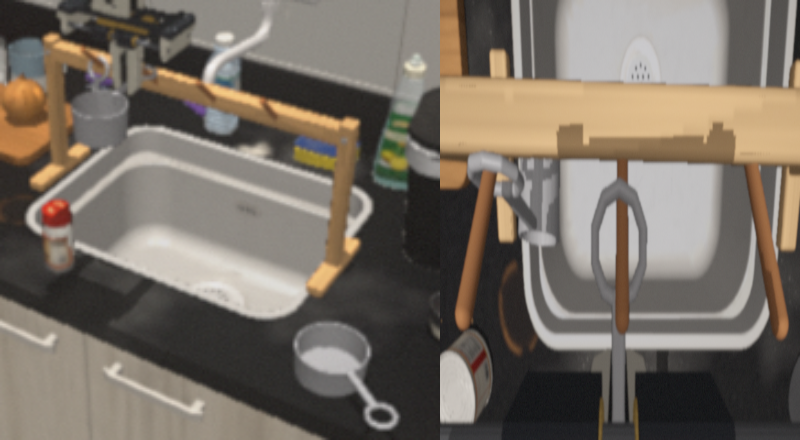

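The ring encloses peg 1 and the tiny cup still hangs on peg 0. The large cup is alone on the worktop. Lowering the medium cup the same way.

```bash
python3 inch.py '[[0, [0, 0, 0.004], 0], [0, [0, 0, 0.004], 0], [0, [0, 0, 0], 0], [0, [0, 0, 0], 0]]' 3; python3 inch.py '[[0, [0.001, 0, 0.008], 0], [0, [0.003, 0, 0.008], 0], [0, [0.004, 0, 0.008], 0], [0, [0.004, 0, 0.007], 0], [0, [0, 0, 0], 0], [0, [0, 0, 0], 0]]' 3; python3 inch.py '[[0.014, [0, 0, 0], 0], [0.02, [0, 0, 0], 0], [0.03, [0, 0, 0], 0], [0.036, [0, 0, 0], 0], [0.036, [-0.02, 0, 0], 0], [0.036, [-0.03, 0, 0], 0], [0.036, [-0.03, 0, -0.03], 0], [0.036, [-0.01, 0, -0.05], 0], [0.036, [0, 0, -0.05], 0], [0.036, [0, 0, -0.04], 0], [0.036, [0, 0, 0], 0]]' ; python3 look.py g3
python3 - <<'E'
from eye import *
S=cam("scene","g_s3");p,R,_=tool();T=cam("top","g_t3")
X=np.array([.4062,-.4364,.0405])
for c in(S,T): print(proj(c,X),hole(c,proj(c,X),8))
a=hole(S,proj(S,X),8)[0];b=hole(T,proj(T,X),7)[0];print(tri((S,a),(T,b)))
# hung cups: change against start picture below pegs 0,1
d=np.abs(cv2.imread("pics/a_scene.png").astype(int)-S["image"][:,:,::-1]).max(2)>40
for y,w in((.149,24),(.048,40),(-.053,48),(-.155,48)):
    for z in(.21,.18,.15,.12): print(y,z,[int(d[tuple(np.round(proj(S,np.array([.66,y+k,z]))[::-1]).astype(int))]) for k in np.linspace(-.05,.05,11)])
E
```

```text
t: 24.7
tool_pos: [0.6015, 0.05, 0.269]
orientation: [3.142, -0.0, -0.001]
force: [-0.0, -0.5, -0.5]
opening: 0.0102
gripper_force: 3.0
t: 25.3
tool_pos: [0.6134, 0.05, 0.2373]
orientation: [-3.141, 0.0, 0.003]
force: [0.6, -0.3, -0.9]
opening: 0.0093
gripper_force: 3.0
t: 26.4
tool_pos: [0.5255, 0.05, 0.4152]
orientation: [-3.142, 0.0, -0.019]
force: [1.1, -0.3, 0.1]
opening: 0.036
gripper_force: 0.0
[0.52506416 0.04998009 0.41147359]
[387.4743 319.1687] (array([387.7561, 318.4886]), np.float64(49.8125), 100.0)
[396.4553 282.8597] (array([397.0577, 282.5705]), np.float64(39.0), 81.0)
(array([ 0.4071, -0.4372,  0.0428]), [0.6, 0.6])
0.149 0.21 [0, 0, 0, 0, 0, 1, 0, 0, 0, 0, 0]
0.149 0.18 [0, 0, 0, 0, 0, 1, 1, 0, 0, 0, 0]
0.149 0.15 [0, 1, 1, 1, 1, 1, 1, 1, 0, 0, 0]
0.149 0.12 [0, 0, 0, 0, 1, 1, 1, 1, 1, 1, 0]
0.048 0.21 [0, 0, 0, 0, 1, 1, 0, 0, 0, 0, 0]
0.048 0.18 [0, 1, 1, 0, 1, 1, 0, 0, 0, 0, 0]
0.048 0.15 [0, 0, 0, 0, 0, 0, 1, 1, 0, 0, 0]
0.048 0.12 [1, 1, 1, 1, 1, 1, 1, 1, 0, 0, 0]
-0.053 0.21 [0, 0, 0, 0, 0, 0, 0, 0, 0, 0, 0]
-0.053 0.18 [0, 0, 0, 0, 0, 0, 0, 0, 0, 0, 0]
-0.053 0.15 [0, 0, 0, 0, 0, 0, 0, 0, 0, 0, 0]
-0.053 0.12 [0, 0, 0, 0, 0, 0, 0, 0, 0, 0, 1]
-0.155 0.21 [0, 0, 0, 0, 0, 0, 0, 0, 0, 0, 0]
-0.155 0.18 [0, 0, 0, 0, 0, 0, 0, 0, 0, 0, 0]
-0.155 0.15 [0, 0, 0, 0, 0, 0, 0, 0, 0, 0, 0]
-0.155 0.12 [0, 0, 0, 0, 0, 0, 0, 0, 0, 0, 0]
```

Both cups hang, and the large eye is still at (0.407, −0.437). Its handle points about −127°. I'll take a wrist look before the grasp.

```bash
python3 inch.py '[[0.036, [-0.015, 0.041, 0], 0], [0.036, [-0.015, 0.041, 0], 0], [0.036, [-0.015, 0.041, 0], 0], [0.036, [-0.015, 0.041, 0], 0], [0.036, [-0.015, 0.041, 0], 0], [0.036, [-0.015, 0.041, 0], 0], [0.036, [-0.015, 0.041, 0], 0], [0.036, [-0.015, 0.041, 0], 0], [0.036, [-0.015, 0.041, 0], 0], [0.036, [-0.015, 0.041, 0], 0], [0.036, [-0.015, 0.041, 0], 0], [0.036, [0, 0, 0.04], 0], [0.036, [0, 0, 0.04], 0], [0.036, [0, 0, 0], 0], [0.036, [0, 0, 0], 0]]'; python3 look.py k1
python3 - <<'E'
from eye import *
import pickle
W=pickle.load(open("k1.pkl","rb"));S=cam("scene");T=cam("top");p,R,_=tool()
for X in ([.4068,-.4368,.0405],[.480,-.340,.044]): print(proj(W,np.array(X)))
px=proj(W,np.array([.4068,-.4368,.0405]));h=hole(W,px,20);print(h)
s=hole(S,proj(S,np.array([.4068,-.4368,.0405])),8)[0]
print(tri((W,h[0]),(S,s)),plane(W,h[0],.0405))
# outline of the rim: bright/dark at rim height
g=cv2.cvtColor(W["image"],cv2.COLOR_RGB2GRAY)
q=proj(W,np.array([.480,-.340,.044]));x,y=int(q[0]),int(q[1]);x0,y0=max(x-70,0),max(y-70,0)
c=cv2.HoughCircles(cv2.medianBlur(g[y0:y+70,x0:x+70],3),cv2.HOUGH_GRADIENT,1.5,60,param1=100,param2=25,minRadius=30,maxRadius=60)
for k in ([] if c is None else c[0]): print(k,plane(W,k[:2]+[x0,y0],.044))
# handle bar: sample cross-sections perpendicular to line eye->axis
e=plane(W,h[0],.0405);a=np.array([.480,-.340,.0405]);d=(a-e)/np.linalg.norm(a-e);n=np.array([-d[1],d[0],0])
for r in (.025,.035,.045,.055,.065):
    o=np.arange(-.012,.0121,.001);v=np.array([cv2.getRectSubPix(g,(1,1),tuple(map(float,proj(W,e+r*d+k*n+[0,0,.0035]))))[0,0] for k in o]).astype(float)
    w=np.clip(v-v.min()-30,0,None);print(r,round((w*o).sum()/w.sum()*1000,2),v.astype(int))
E
```

```text
t: 28.05
tool_pos: [0.3583, -0.4001, 0.3257]
orientation: [-3.138, 0.0, 0.004]
force: [0.1, -0.4, 0.9]
opening: 0.0361
gripper_force: 0.0
[ 0.35906408 -0.40086379  0.32815401]
[309.01   135.1963]
[226.0327  70.2975]
(array([309.1477, 145.0652]), np.float64(748.125), 135.0)
(array([ 0.3964, -0.4379,  0.052 ]), [1.7, 1.7]) [ 0.3951 -0.4372  0.0405]
[68.25 65.25 44.25] [ 0.4854 -0.3382  0.044 ]
0.025 9.13 [107 109 109 111 111 110 108 107 105 105 106 106 105 104  99  98 111 144
 180 204 213 217 217 217 217]
0.035 -5.87 [ 78  99 110 114 116 115 114 111 104  88  65  40  26  23  20  22  23  19
  21  23  24  22  25  51  91]
0.045 -6.82 [ 67  91 107 115 115 115 115 113 108  96  77  54  34  25  19  21  20  18
  20  21  19  19  19  20  21]
0.055 -6.37 [ 56  81 100 111 115 115 115 113 110 102  88  64  42  28  21  19  18  18
  18  20  21  22  22  21  18]
0.065 -5.82 [ 37  66  90 107 115 116 115 114 113 107  95  76  53  33  24  21  18  20
  18  19  20  17  15  18  18]
```

The hole mask failed against the bright floor, because the eye overhangs the counter edge. Redoing the bar fit with the scene/top eye.

Run:
```python
from eye import *
import pickle
W=pickle.load(open("k1.pkl","rb"));p,R,_=tool()
g=cv2.cvtColor(W["image"],cv2.COLOR_RGB2GRAY)
e=np.array([.4068,-.4368,.0405]);a=np.array([.4825,-.339,.0405]);d=(a-e)/np.linalg.norm(a-e);n=np.array([-d[1],d[0],0]);P=[]
for r in (.034,.040,.046,.052,.058,.064):
    o=np.arange(-.012,.0121,.001);v=np.array([cv2.getRectSubPix(g,(1,1),tuple(map(float,proj(W,e+r*d+k*n+[0,0,.0035]))))[0,0] for k in o]).astype(float)
    w=np.clip(v-v.min()-30,0,None);k=(w*o).sum()/w.sum();P.append(e+r*d+k*n);print(r,round(k*1000,2),v.astype(int)[::2])
P=np.array(P);c=P.mean(0);u=np.linalg.svd(P-c)[2][0];u=u if u[0]>0 else -u
print("dir to axis deg",np.degrees(np.arctan2(u[1],u[0])),"len e-a",np.linalg.norm(a-e))
# ring extent along the line: from the bar outward past the eye
v=[int(cv2.getRectSubPix(g,(1,1),tuple(map(float,proj(W,e+r*d))))[0,0]) for r in np.arange(-.028,.0281,.002)];print(v)
nn=[int(cv2.getRectSubPix(g,(1,1),tuple(map(float,proj(W,e+r*n))))[0,0]) for r in np.arange(-.028,.0281,.002)];print(nn)
ep=c+u*((e-c)@u); G=ep+.047*u; print("G",G, "eye on line",ep, "delta world",G-p)
```

```text
0.034 -0.36 [ 18  17  22  52 102 115 113 111  86  41  22  20  21]
0.04 -0.47 [ 18  15  23  57 103 116 113 110  86  39  19  22  22]
0.046 -0.58 [ 19  16  22  61 105 115 115 109  83  36  20  23  22]
0.052 -0.6 [ 20  20  21  58 104 116 114 108  81  36  21  18  18]
0.058 -0.64 [ 21  19  21  58 105 116 114 110  80  36  23  19  19]
0.064 -0.73 [ 18  24  23  64 107 116 115 109  79  35  20  19  21]
dir to axis deg 51.61117307655614 len e-a 0.12367428997168327
[218, 218, 218, 218, 206, 152, 114, 141, 199, 218, 218, 218, 217, 213, 194, 142, 68, 22, 21, 19, 25, 63, 104, 114, 114, 115, 114, 114, 114]
[20, 20, 23, 23, 66, 104, 103, 73, 30, 21, 21, 20, 40, 123, 194, 215, 219, 219, 218, 219, 215, 180, 121, 121, 183, 215, 219, 219, 212]
G [ 0.436  -0.4     0.0405] eye on line [ 0.4068 -0.4368  0.0405] delta world [ 0.0763  0.0016 -0.2895]
```

The bar direction is 51.6° towards the axis, and the eye is confirmed at (0.407, −0.4366) by the ring profile. Moving to grip.

```bash
python3 inch.py '[[0.03, [0.0383, -0.0008, 0], 0], [0.03, [0.038, -0.0008, 0], 0], [0.026, [0, 0, 0.02], -0.15], [0.026, [0, 0, 0.02], -0.15], [0.026, [0, 0, 0.02], -0.15], [0.026, [0, 0, 0.02], -0.15], [0.026, [0, 0, 0.02], -0.15], [0.026, [0, 0, 0.02], -0.15], [0.026, [0, 0, 0], 0], [0.026, [0, 0, 0], 0]]'
python3 - <<'E'
from eye import *
p,R,_=tool();print(p,R.T@(np.array([.436,-.400,.0505])-p),np.degrees(np.arctan2(R[1,0],R[0,0])))
S=cam("scene");T=cam("top");X=np.array([.407,-.4366,.0405])
print([(proj(c,X),hole(c,proj(c,X),8)[:2]) for c in (S,T)])
E
```

```text
t: 29.2
tool_pos: [0.4359, -0.3999, 0.2091]
orientation: [2.83, 1.359, 0.001]
force: [-0.5, -0.6, 0.7]
opening: 0.026
gripper_force: 0.0
[ 0.4359 -0.3999  0.2091] [-0.     -0.0002  0.1586] 51.313865617249924
[(array([387.6592, 319.0056]), (array([387.6895, 318.3027]), np.float64(49.9375))), (array([396.5571, 282.6486]), (array([395.189 , 281.4409]), np.float64(245.0)))]
```

```bash
python3 inch.py '[[0.026, [0, 0, 0.04], 0], [0.026, [0, 0, 0.04], 0], [0.026, [0, 0, 0.04], 0], [0.026, [0, 0, 0.02], 0], [0.026, [0, 0, 0.018], 0], [0.026, [0, 0, 0], 0], [0.026, [0, 0, 0], 0]]' 
python3 inch.py '[[0, [0, 0, 0], 0], [0, [0, 0, 0], 0], [0, [0, 0, 0], 0], [0, [0, 0, 0], 0]]' 60
python3 - <<'E'
from eye import *
p,R,_=tool();print("eye tool",R.T@(np.array([.407,-.4366,.0415])-p))
S=cam("scene");X=np.array([.407,-.4366,.0415]);print(proj(S,X),hole(S,proj(S,X),8))
E
python3 inch.py '[[0, [0, 0, -0.01], 0], [0, [0, 0, -0.02], 0], [0, [0, 0, -0.03], 0], [0, [0, 0, -0.03], 0], [0, [0, 0, -0.04], 0], [0, [0, 0, -0.04], 0], [0, [0, 0, -0.04], 0], [0, [0, 0, -0.05], 0], [0, [0, 0, -0.05], 0], [0, [0, 0, -0.04], 0], [0, [0, 0, 0], 0], [0, [0, 0, 0], 0]]'
python3 - <<'E'
from eye import *
p,R,_=tool();S=cam("scene","m_s");T=cam("top","m_t");e=np.array([-.047,0,.0105]);X=p+R@e;print(p,X)
for c in(S,T): print(proj(c,X),hole(c,proj(c,X),9))
E
```

```text
t: 30.0
tool_pos: [0.4359, -0.4001, 0.0507]
orientation: [2.829, 1.364, 0.001]
force: [0.3, 0.3, 0.4]
opening: 0.0259
gripper_force: 0.0
t: 30.4
tool_pos: [0.4358, -0.4004, 0.0505]
orientation: [2.827, 1.365, 0.001]
force: [-1.3, -1.3, 4.5]
opening: 0.0089
gripper_force: 60.0
eye tool [-0.0463 -0.      0.0091]
[387.7041 318.7411] (array([387.8329, 318.6742]), np.float64(50.5), 74.0)
t: 31.65
tool_pos: [0.4354, -0.3994, 0.4006]
orientation: [2.827, 1.366, 0.001]
force: [0.5, -0.5, -1.9]
opening: 0.0087
gripper_force: 60.0
[ 0.4354 -0.3994  0.4006] [ 0.4062 -0.4363  0.3901]
[406.0794 208.9079] (array([403.6431, 208.4958]), np.float64(20.6875), 84.0)
[424.1133 271.857 ] (array([423.1688, 270.8341]), np.float64(288.1875), 132.0)
```

Lifted cleanly, with the eye at tool (−0.0463, 0, 0.0095). Turning so the handle points to +x, then going to peg 3.

```bash
python3 inch.py '[[0, [0, 0, 0], -0.15], [0, [0, 0, 0], -0.15], [0, [0, 0, 0], -0.15], [0, [0, 0, 0], -0.15], [0, [0, 0, 0], -0.15], [0, [0, 0, 0], -0.15], [0, [0, 0, 0], -0.15], [0, [0, 0, 0], -0.15], [0, [0, 0, 0], -0.15], [0, [0, 0, 0], -0.15], [0, [0, 0, 0], -0.15], [0, [0, 0, 0], -0.15], [0, [0, 0, 0], -0.15], [0, [0, 0, 0], -0.15], [0, [0, 0, 0], -0.146], [0, [0, 0, 0], 0]]'; python3 inch.py '[[0, [-0.0197, 0.0407, 0], 0], [0, [-0.0197, 0.0407, 0], 0], [0, [-0.0197, 0.0407, 0], 0], [0, [-0.0197, 0.0407, 0], 0], [0, [-0.0197, 0.0407, 0], 0], [0, [-0.0197, 0.0407, 0], 0], [0, [0, 0, 0.031], 0], [0, [0, 0, 0], 0], [0, [0, 0, 0], 0], [0, [0, 0, 0], 0]]'
python3 - <<'E'
from eye import *
p,R,s=tool();S=cam("scene","n_s");T=cam("top","n_t");X=p+R@np.array([-.0463,0,.0095]);print(p,X,np.degrees(np.arctan2(R[1,0],R[0,0])),s["q"])
tip=np.array([.6265,-.1555,.283])
for c in(S,T): print(proj(c,X),hole(c,proj(c,X),9),proj(c,tip))
E
```

```text
t: 33.35
tool_pos: [0.4348, -0.3989, 0.3967]
orientation: [0.011, -3.139, -0.005]
force: [-0.0, -0.3, -0.1]
opening: 0.0092
gripper_force: 60.0
t: 34.35
tool_pos: [0.5521, -0.1557, 0.3691]
orientation: [-0.002, 3.141, -0.0]
force: [-1.4, -0.3, -0.9]
opening: 0.0093
gripper_force: 60.0
[ 0.5521 -0.1557  0.3691] [ 0.5984 -0.1556  0.3596] -179.92338283359555 [-0.3641  0.0424  1.3498 -0.0001  1.7488 -1.9363]
[331.5296 157.5191] (array([331.287 , 155.8511]), np.float64(257.875), 87.0) [334.534  176.8979]
[340.0383 186.7499] (array([339.7017, 186.9816]), np.float64(222.8125), 87.0) [339.2012 185.015 ]
```

```bash
python3 inch.py '[[0, [-0.001, 0, 0.025], 0], [0, [-0.0005, 0, 0.025], 0], [0, [0, 0, 0], 0], [0, [0, 0, 0], 0], [0, [-0.011, 0, 0.011], 0], [0, [-0.011, 0, 0.011], 0], [0, [-0.011, 0, 0.011], 0], [0, [-0.010, 0, 0.010], 0], [0, [0, 0, 0], 0], [0, [0, 0, 0], 0]]'
python3 - <<'E'
from h import *
S=cam("scene","o_s")["image"][:,:,::-1];T=cam("top","o_t")["image"][:,:,::-1];p,R,_=tool();print(p,p+R@np.array([-.0463,0,.0095]))
cv2.imwrite("pics/o.png",np.hstack([cv2.resize(S[130:255,230:355],(400,400),interpolation=3),cv2.resize(T[130:230,280:380],(400,400),interpolation=3)]))
E
```

```text
t: 35.45
tool_pos: [0.5971, -0.1545, 0.2753]
orientation: [0.007, -3.141, -0.0]
force: [0.6, -0.3, -0.9]
opening: 0.009
gripper_force: 60.0
[ 0.59704803 -0.1546692   0.27612585] [ 0.64335742 -0.1544818   0.26667359]
```

View pics/o.png

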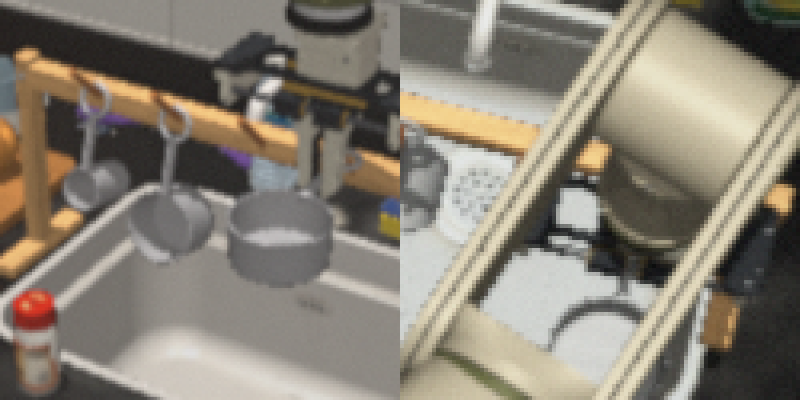

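The tiny and medium cups hang on pegs 0 and 1, and the large eye is at peg 3's position. I'll lower with a light grip, then check that the peg carries the cup by pulling gently down before opening.

```bash
python3 inch.py '[[0, [0, 0, 0.004], 0], [0, [0, 0, 0.004], 0], [0, [0, 0, 0], 0], [0, [0, 0, 0], 0]]' 3; python3 inch.py '[[0, [-0.001, 0, 0.008], 0], [0, [-0.003, 0, 0.008], 0], [0, [-0.004, 0, 0.008], 0], [0, [-0.004, 0, 0.007], 0], [0, [0, 0, 0], 0], [0, [0, 0, 0], 0], [0, [0, 0, 0], 0]]' 3; python3 -c "
from h import *
print(tool()[2]['force'])"; python3 inch.py '[[0, [0, 0, 0], 0], [0, [0, 0, 0], 0], [0, [0, 0, 0.002], 0], [0, [0, 0, 0.002], 0], [0, [0, 0, 0], 0]]' 15;  python3 -c "
from h import *
print(tool()[2]['force'])"
```

```text
t: 35.95
tool_pos: [0.5966, -0.1545, 0.267]
orientation: [0.007, -3.141, -0.0]
force: [-0.5, 0.8, -0.2]
opening: 0.0097
gripper_force: 3.4
t: 36.65
tool_pos: [0.6087, -0.1546, 0.236]
orientation: [0.007, -3.141, -0.0]
force: [0.2, 0.6, -1.4]
opening: 0.0098
gripper_force: 3.0
[ 0.20885698  0.58333206 -1.37719587]
t: 37.15
tool_pos: [0.6104, -0.1548, 0.2349]
orientation: [-0.007, 3.136, -0.002]
force: [1.2, 0.6, 8.4]
opening: 0.0086
gripper_force: 14.9
[1.19972595 0.61302687 8.39613747]
```

Pulling down meets 8 N upward, so the peg carries the ring. Relaxing the grip, opening and backing away.

```bash
python3 inch.py '[[0, [0, 0, -0.002], 0], [0, [0, 0, -0.001], 0], [0.012, [0, 0, 0], 0], [0.016, [0, 0, 0], 0], [0.025, [0, 0, 0], 0], [0.036, [0, 0, 0], 0], [0.036, [0, 0, 0], 0], [0.036, [0.02, 0, 0], 0], [0.036, [0.03, 0, 0], 0], [0.036, [0.03, 0, -0.03], 0], [0.036, [0.01, 0, -0.05], 0], [0.036, [0, 0, -0.05], 0], [0.036, [0.04, 0, -0.04], 0], [0.036, [0.04, 0, 0], 0], [0.036, [0, 0, 0], 0], [0.036, [0, 0, 0], 0], [0.036, [0, 0, 0], 0], [0.036, [0, 0, 0], 0]]' 3
python3 - <<'E'
from eye import *
S=cam("scene","p_s");T=cam("top","p_t")
d=np.abs(cv2.imread("pics/a_scene.png").astype(int)-S["image"][:,:,::-1]).max(2)>40
for y in(.149,.048,-.053,-.155):
    for z in(.21,.18,.15,.12,.09): print(y,z,[int(d[tuple(np.round(proj(S,np.array([.66,y+k,z]))[::-1]).astype(int))]) for k in np.linspace(-.05,.05,11)])
# anything changed inside the sink bottom / on bystanders, outside arm & cups
n,l,s,c=cv2.connectedComponentsWithStats(d.astype(np.uint8))
print([(tuple(map(int,s[i,:5]))) for i in range(1,n) if s[i,4]>12])
E
python3 inch.py '[[0.036, [0, 0, 0], 0], [0.036, [0, 0, 0], 0], [0.036, [0, 0, 0], 0], [0.036, [0, 0, 0], 0], [0.036, [0, 0, 0], 0], [0.036, [0, 0, 0], 0], [0.036, [0, 0, 0], 0], [0.036, [0, 0, 0], 0], [0.036, [0, 0, 0], 0], [0.036, [0, 0, 0], 0]]'
python3 - <<'E'
from eye import *
a=cv2.imread("pics/p_s.png").astype(int);b=cam("scene","q_s")["image"][:,:,::-1].astype(int)
print("moving px",(np.abs(a-b).max(2)>40)[140:280,230:400].sum())
E
```

```text
t: 38.95
tool_pos: [0.4443, -0.1551, 0.3988]
orientation: [0.007, -3.14, -0.001]
force: [-0.1, -1.0, 0.0]
opening: 0.0358
gripper_force: 0.0
0.149 0.21 [0, 0, 0, 0, 0, 1, 0, 0, 0, 0, 0]
0.149 0.18 [0, 0, 0, 0, 0, 1, 1, 0, 0, 0, 0]
0.149 0.15 [0, 1, 1, 1, 1, 1, 1, 1, 0, 0, 0]
0.149 0.12 [0, 0, 0, 0, 1, 1, 1, 1, 1, 1, 0]
0.149 0.09 [0, 0, 0, 0, 0, 0, 0, 0, 0, 0, 0]
0.048 0.21 [0, 0, 0, 0, 0, 1, 0, 0, 0, 0, 0]
0.048 0.18 [0, 0, 0, 0, 0, 1, 0, 0, 0, 0, 0]
0.048 0.15 [0, 0, 0, 0, 0, 0, 0, 1, 0, 0, 0]
0.048 0.12 [0, 1, 1, 1, 1, 1, 1, 0, 0, 0, 0]
0.048 0.09 [0, 0, 0, 1, 0, 1, 1, 1, 1, 1, 0]
-0.053 0.21 [0, 0, 0, 0, 0, 0, 0, 0, 0, 0, 0]
-0.053 0.18 [0, 0, 0, 0, 0, 0, 0, 0, 0, 0, 0]
-0.053 0.15 [1, 0, 0, 0, 0, 0, 0, 0, 0, 0, 0]
-0.053 0.12 [1, 1, 1, 0, 0, 0, 0, 0, 0, 0, 0]
-0.053 0.09 [0, 0, 0, 0, 0, 0, 0, 0, 0, 0, 0]
-0.155 0.21 [0, 0, 0, 0, 0, 0, 0, 1, 1, 0, 0]
-0.155 0.18 [0, 0, 0, 0, 1, 1, 0, 1, 1, 0, 0]
-0.155 0.15 [0, 0, 0, 0, 0, 0, 0, 0, 0, 0, 1]
-0.155 0.12 [0, 0, 1, 1, 1, 1, 1, 1, 1, 1, 1]
-0.155 0.09 [0, 0, 0, 0, 1, 0, 0, 0, 0, 0, 0]
[(244, 0, 31, 13, 58), (282, 0, 37, 17, 278), (21
[... 717 characters left out ...]
, 173, 4, 8, 15), (64, 172, 12, 9, 29), (328, 172, 10, 24, 98), (4, 182, 131, 155, 7269), (280, 187, 14, 5, 35), (319, 197, 16, 9, 59), (271, 198, 25, 12, 168), (337, 200, 6, 4, 18), (274, 207, 8, 4, 19), (316, 209, 31, 19, 184), (75, 219, 32, 17, 108), (319, 220, 13, 10, 53), (154, 225, 29, 45, 474), (85, 251, 12, 9, 50), (118, 258, 45, 22, 240), (179, 263, 10, 21, 96), (128, 266, 33, 18, 129), (125, 271, 51, 45, 1385), (348, 274, 65, 52, 1533), (98, 289, 12, 10, 26), (157, 320, 68, 75, 1023), (86, 336, 70, 76, 2266), (197, 369, 13, 13, 68)]
t: 40.05
tool_pos: [0.4437, -0.1552, 0.3996]
orientation: [0.007, -3.142, 0.0]
force: [-0.3, 0.5, -0.4]
opening: 0.0358
gripper_force: 0.0
moving px 91
```

All three cups appear below their pegs. Some pixels are still changing, so I'll let the swing die out.

```bash
for i in 1 2 3; do python3 inch.py '[[0.036, [0, 0, 0], 0], [0.036, [0, 0, 0], 0], [0.036, [0, 0, 0], 0], [0.036, [0, 0, 0], 0], [0.036, [0, 0, 0], 0], [0.036, [0, 0, 0], 0], [0.036, [0, 0, 0], 0], [0.036, [0, 0, 0], 0], [0.036, [0, 0, 0], 0], [0.036, [0, 0, 0], 0]]' >/dev/null
python3 - <<'E'
from eye import *
b=cam("scene","r_$i")["image"][:,:,::-1].astype(int);a=cv2.imread("pics/q_s.png" if $i==1 else "pics/r_%d.png"%($i-1)).astype(int)
m=(np.abs(a-b).max(2)>40)[140:280,230:400];y,x=np.where(m);print(m.sum(),(x.min()+230,x.max()+230,y.min()+140,y.max()+140) if m.any() else "")
E
done
```

```text
9 (np.int64(314), np.int64(345), np.int64(201), np.int64(222))
0 
0
```

```bash
python3 -c "
from plant import robot
print(robot.close_job())"
```

```text
the job is handed in; nothing more can be done
None
```

I hung the three cups that were there, tiny, then medium, then large, on pegs 0, 1 and 3. All were hanging still on camera with the gripper clear when I handed the job in, at about 43 s of the 210 s allowed; the close call returned no verdict.

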